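Bring the blue-lidded jar to the front of the finishing carousel and hold it there

TASK

On the carver's bench, first swing the guard's wooden keeper bar down until it snaps fully shut in its spring catch, so that no jar can slide out at the front. Then turn the carousel by its upright handle until the blue-lidded jar stands at the front, centred on the red mark, and finish still gripping the handle so that the turntable is held still. All jars must stay upright in their cells, and the chisels and the mallet lying around must be left alone.

Things in the scene. Friction and masses are not known exactly. Their poses are not given: they have to be found in the camera images.
- station: fixed plywood board 300 x 320 mm, 18 thick, under the carousel, with a brass guard rail at back and sides (8 mm rod, centre 85 mm above the table) and the keeper bar along its front. Origin at table height below the axle; z up, -x points to the front, where a red mark 10 mm wide is painted on the board, 120 to 154 mm from the axle, below the bar; +y is the hinge's side. Its yaw varies
- front_spot (a point): the point on the carousel's top where the underside of the front jar must be: 78 mm from the axle towards the red mark, 44 mm above the table. It does not turn with the carousel
- axle (a point): the carousel's axis, on top of the wooden disc (234 mm across), 44 mm above the table. It stays where it is left (0.06 N m of friction) and turns either way, at least 3/4 of a turn from the start. At every 60 degrees stand the handle and five square cells with edges 6 mm high, a jar in each
- handle: upright round post fixed to the carousel, pale wood, 18 mm in diameter, flat top, on a brass foot (32 mm across, 8 high), 85 mm from the axle. Origin at the foot's centre on the disc, 44 mm above the table; its top is 124 mm above the origin, 59 mm above the jar lids. Its axes turn with the carousel: -x points away from the axle
- jar_blue: the marked jar: amber glass with a blue lid and paper band; glass jar 48 mm across and 65 mm tall in all, 100 to 200 g, loose in its square cell; origin at the centre of its underside, 78 mm from the axle. It may be in any of the three cells that are 120, 180 or 240 degrees from the handle
- jar_red: jar with a red lid, a bystander; glass jar 48 mm across and 65 mm tall in all, 100 to 200 g, loose in its square cell; origin at the centre of its underside
- jar_white: jar with a white lid, a bystander; glass jar 48 mm across and 65 mm tall in all, 100 to 200 g, loose in its square cell; origin at the centre of its underside
- jar_black: jar with a black lid, a bystander; glass jar 48 mm across and 65 mm tall in all, 100 to 200 g, loose in its square cell; origin at the centre of its underside
- jar_brass: jar with a brass-coloured lid, a bystander; glass jar 48 mm across and 65 mm tall in all, 100 to 200 g, loose in its square cell; origin at the centre of its underside
- keeper (a joint): the keeper bar's angle, rad: 0 fully shut (level, in the catch, against a rigid stop), growing as it swings up, to 1.4. Friction of 0.15 N m holds it where it is left. In the last 0.06 rad its nose snaps past a spring ball, for which 2 to 5 N at the bar's end is enough
- keeper_hinge (a point): the bar's hinge axis (the board's x), 85 mm above the table, 140 mm in front of the axle and 130 mm to +y in the board's frame. The bar is brown wood, 12 mm wide, 14 thick, 214 mm long from the hinge, then a steel nose to 234 mm; shut, it runs along the board's -y. A red band crosses it at 130 mm. The point turns with the bar: -y along the bar to its free end, z its upper side
- keeper_end (a point): point on the middle of the bar's upper face, 200 mm from the hinge and 7 mm above the bar's centre line: a good place to push. When the bar is shut, the catch post stands 65 mm beyond this point, its top 118 mm above the table
- chisel_blue: bystander: chisel with a blue handle lying on the right of the bench, 270 mm long, loose; origin under the ferrule near its middle
- chisel_wood: bystander: chisel with a wooden handle lying on the left, 270 mm long, loose; origin under the ferrule near its middle
- mallet: bystander: turned wooden mallet lying on the left, 265 mm long, head 82 mm across, loose; origin on the table below the point where the handle meets the head
Mind the look-alikes: they are no part of the job. Leave any pink or purple look-alike of the jar_blue alone.

How it is judged:
By the outcome, as a careful person would: the job done as asked, in the order asked, and still so for the second after the job is handed in, while the arm keeps its last pose, push and grip.
It also fails if it takes over 67 s, if anything falls off the work surface, if the arm or the gripper's body presses on something with over 40 N, if the wrist force passes 120 N, or if a joint passes its speed limit or range.

ROBOT

A 6-joint arm with a two-finger parallel gripper is mounted at the origin on the work surface. World frame = base frame: x ahead of the robot, y to its left, z up, the work surface at z = 0. Lengths are in m, angles in rad, forces in N, time in s.
With the tool pointing down it reaches from about 0.35 to 1 m from the base axis. Payload 7.1 kg.
Tool frame: the origin (TCP) lies on the centre line of the jaws, within the pads' length; the fingertips stand 11 mm ahead of it and the grasp point (between the pads) lies 8 mm behind it; z points along the fingers, y is the line along which they close (so a half turn about z gives the same grasp; the last joint's range is limited). The gripper opens to 85 mm and grips with 20 to 120 N. Pads are 22 mm wide; open, the fingers measure 114 mm over their backs; the gripper's body (76 mm by 85 mm) begins 54 mm behind the grasp point. The pads swing forward as they close: fully open they stand 13 mm farther back than shut.
Start: joints at [-1.339, 0.423, 1.63, -0, 1.089, -0.019], TCP at [0.155, -0.605, 0.242] pointing down, gripper open.
Joint ranges: [-3, 3], [-0.9, 2.11], [0.09, 2.58], [-1.31, 4.45], [0.11, 2.69], [-2.54, 2.54]. Speed limits (rad/s): [2.39, 2.39, 3.01, 3.14, 3.14, 3.14].

INTERFACE

Orientations are given as a unit quaternion [w, x, y, z].
In Python, from station import arm gives the robot as it stands.
- The arm moves only by the tool jog_arm, never from a script. Its argument "commands" is a list that holds one entry, the list of rows, each a list of 7 numbers: the opening, from 0 (shut) to 1 (fully open), then the shift along the tool's x, y, z in m, then the turn, a rotation vector about the tool's x, y, z in degrees. A call has 1 to 12 rows; each row shifts and turns the commanded pose from where the row before left it, along the tool's axes as they then stand; what a row does not reach is not made up. A row lasts 1/12 s, in which the tool goes at most 41.7 mm and 7.16 degrees, less where a joint would pass 70% of its speed; a pose out of reach is approached as far as the arm can. A call is refused whole if a number of a shift passes 0.0417 or a number of a turn 7.16, either way. A call with a gripper value outside its range is refused whole. The fingers move at their own pace and stop on an object; "force" is the grip in N (left out, the last holds). Time passes only in rows, so rows that do not move let the fingers close. It gives the time, the measured TCP pose, the force, the opening and the grip force at its end, in the units of the state.
- arm.state(): the state, without advancing time (a new reading comes with each control period).
- arm.grab_frame(name): name is "scene" or "top" or "wrist"; returns a dict with "color" (480x640x3 uint8, blue, green, red), "camera_matrix" (3x3 intrinsics, pixels), "R" (3x3) and "t" (3): a world point X has camera coordinates R X + t; the wrist camera has in their place "tool_from_camera" (4x4, takes a point from camera to tool coordinates, whose origin is the TCP and whose axes are the flange's). Camera axes: x right, y down, z forward; pixel columns grow to the right and rows downward; lengths in m; the calibration is good to about 2 mm. A picture is of the moment at which its call begins: read the wrist's pose just before it. There is no depth.
- arm.finish_job(): hands the job in; it is judged then, once.
Trained networks look in a picture, given as the dict that the camera call returned (one of the last four; its "shot" number tells which), for a name from the list of things; names that differ only in an ending like _2 or _b are one class to them, and where a whole thing is asked for, a point or a joint stands for the part that bears it (a point fixed in the world has none). Each returns a list of dicts, best first, with "confidence" (0 to 1); they miss things now and then, are a little off and sometimes report something else, mostly with a low value. They report only what shows in the picture. A call takes as long as a camera call. They do not tell look-alikes from the thing itself.
- arm.boxes_of(thing, picture): "position" ([x, y, z] in m, in the coordinates of the camera as it stood for that picture, good to about 4 mm: the middle of the surface that is visible of it).
- arm.cut_out(thing, picture): "pixels" (480x640 bool, what is visible of it).
- arm.landmark_of(thing, picture): "position" ([x, y, z] in m, in the coordinates of the camera as it stood for that picture, good to about 4 mm: a listed point, or the origin of a listed thing).
The state is a dict: "clock": time; "joint_positions": joint angles; "qvel": joint speeds; "joint_efforts": joint torques, N m; "position": TCP position; "tcp_rot": TCP orientation; "ft_force": force on the tool from outside, world axes, zero at the start; "ft_torque": the same for the moment, N m; "grip_width": finger opening in m; "grip_force": force on a finger pad.
Only numpy, scipy, OpenCV 4.12 (cv2) and the standard library are available. Lean on these libraries where they do the work, as an engineer would, in place of code of your own. Each camera call takes 0.05 s, during which the arm holds its last target. There are 200 camera calls.

## Working session

There is one attempt and no reset: what is moved stays moved. The work goes in short steps, Python scripts to look and compute and a tool call to move; the robot and the scene stay as the last step left them, time stands still between calls to the robot, and variables do not carry over. Pictures are saved under pics/ and viewed, at most 10 in all, crops included, and the job is handed in when it is done.

Besides the shell and the picture viewer there is one more tool, called after ">>>" in YAML: its name, and indented under it one key for each argument. jog_arm: Moves the arm, as the interface text tells. Its arguments: {"type":"object","properties":{"commands":{"type":"array"},"force":{"type":"number"}},"required":["commands"]}

```bash
mkdir -p pics; cat > h.py <<'E'
import numpy as np, cv2
from station import arm
def w(p,d): return d["R"].T@(np.array(p)-d["t"])
E
python3 - <<'E'
from h import *
np.set_printoptions(precision=4,suppress=True)
s=arm.state(); print(s['clock'],s['position'],s['tcp_rot'])
for c in ["scene","top"]:
    d=arm.grab_frame(c); cv2.imwrite(f"pics/{c}0.png",d["color"])
    for t in ["axle","front_spot","handle","jar_blue","jar_red","jar_white","jar_black","jar_brass","keeper_hinge","keeper_end","station"]:
        for r in arm.landmark_of(t,d)[:2]: print(c,t,round(r["confidence"],2),w(r["position"],d))
E
```

```text
0.0 [ 0.155  -0.6049  0.2415] [-0.0008  0.9921  0.1251 -0.0001]
scene axle 0.81 [0.5823 0.0617 0.042 ]
scene front_spot 0.95 [0.5077 0.0766 0.0403]
scene handle 0.77 [0.5768 0.146  0.0439]
scene jar_blue 0.9 [ 0.4979 -0.1878 -0.0006]
scene jar_blue 0.89 [ 0.5714 -0.1829 -0.0036]
scene jar_red 0.7 [0.6554 0.0322 0.0448]
scene jar_white 0.93 [0.5194 0.0222 0.0412]
scene jar_black 0.84 [0.5121 0.0995 0.0429]
scene jar_black 0.19 [ 0.3512  0.41   -0.0104]
scene jar_brass 0.66 [0.6471 0.1082 0.0455]
scene keeper_hinge 0.61 [0.4669 0.2184 0.0838]
scene keeper_end 0.87 [0.4389 0.0454 0.1803]
scene keeper_end 0.65 [ 0.349   0.4104 -0.0067]
top axle 0.57 [0.5857 0.0689 0.0484]
top front_spot 0.63 [0.5093 0.0791 0.0414]
top front_spot 0.22 [0.4366 0.0471 0.1812]
top handle 0.41 [0.5781 0.1447 0.0418]
top jar_blue 0.81 [ 0.5726 -0.184  -0.0027]
top jar_blue 0.75 [ 0.4922 -0.1882 -0.0011]
top jar_red 0.86 [0.6611 0.0262 0.0435]
top jar_red 0.34 [0.523  0.0176 0.0419]
top jar_white 0.69 [0.5208 0.0159 0.0428]
top jar_white 0.43 [0.6602 0.0273 0.0425]
top jar_black 0.71 [0.5177 0.0943 0.04  ]
top jar_black 0.3 [0.6576 0.0271 0.0439]
top jar_brass 0.66 [0.647  0.1069 0.042 ]
top jar_brass 0.48 [0.6541 0.0266 0.0402]
top keeper_hinge 0.87 [0.469  0.2143 0.0835]
top keeper_end 0.83 [0.4349 0.0458 0.179 ]
top keeper_end 0.62 [ 0.6571  0.4382 -0.0017]
```

View pics/scene0.png

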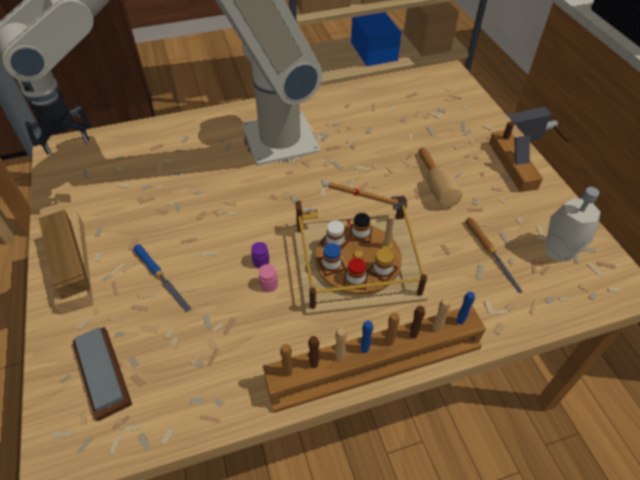

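View pics/top0.png

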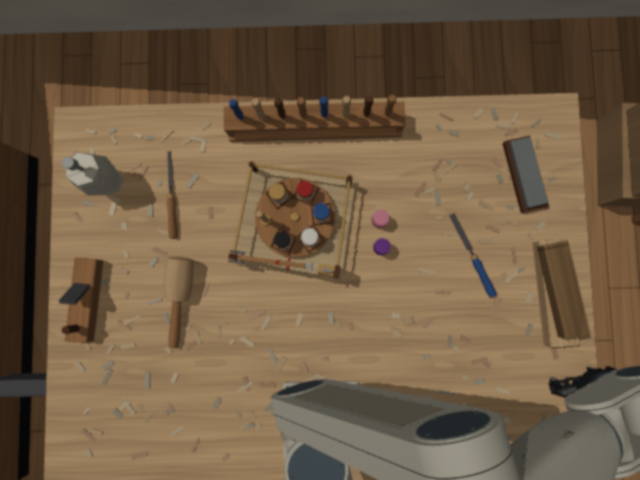

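The scene shows the blue jar on the carousel opposite the handle (top image: blue at (322,212), handle at (262,216)). The bar is raised about 0.47 rad, with its hinge near (235,256). The purple and pink jars off to the side are look-alikes. First I turn the tool so its x axis lines up with the handle's radius.

>>> jog_arm:
  commands:
    - [[0,0,0,0,0,0,-7.16],[0,0,0,0,0,0,-7.16],[0,0,0,0,0,0,-7.16],[0,0,0,0,0,0,-7.16],[0,0,0,0,0,0,-7.16],[0,0,0,0,0,0,-7.16],[0,0,0,0,0,0,-7.16],[0,0,0,0,0,0,-7.16],[0,0,0,0,0,0,-7.16],[0,0,0,0,0,0,-7.16],[0,0,0,0,0,0,-7.16],[0,0,0,0,0,0,-1.5]]

```text
clock: 2.2
position: [0.1551, -0.6054, 0.2423]
tcp_rot: [-0.0, 0.676, 0.737, 0.0]
ft_force: [-0.2, 0.2, 0.1]
grip_width: 0.0003
grip_force: 0.0
```

```bash
cat >> h.py <<'E'
from scipy.spatial.transform import Rotation as Ro
np.set_printoptions(precision=4,suppress=True)
def rot(s=None):
    q=(s or arm.state())['tcp_rot']; return Ro.from_quat([q[1],q[2],q[3],q[0]]).as_matrix()
def shift(target):
    s=arm.state(); return rot(s).T@(np.array(target)-s['position'])
E
python3 - <<'E'
from h import *
s=arm.state();M=rot();print(s['position'],np.degrees(np.arctan2(M[1,0],M[0,0])),s['joint_positions'],shift([0.437,0.042,0.235]),s['grip_width'])
E
```

```text
[ 0.1551 -0.6054  0.2423] 95.00387918880004 [-1.339   0.4231  1.6299  0.      1.0886 -1.4263] [0.6204 0.3373 0.0073] 0.00032352800976085175
```

>>> jog_arm:
  commands:
    - [[0,0.0345,0.0187,0,0,0,0],[0,0.0345,0.0187,0,0,0,0],[0,0.0345,0.0187,0,0,0,0],[0,0.0345,0.0187,0,0,0,0],[0,0.0345,0.0187,0,0,0,0],[0,0.0345,0.0187,0,0,0,0],[0,0.0345,0.0187,0,0,0,0],[0,0.0345,0.0187,0,0,0,0],[0,0.0345,0.0187,0,0,0,0],[0,0.0345,0.0187,0,0,0,0],[0,0.0345,0.0187,0,0,0,0],[0,0.0345,0.0187,0,0,0,0]]

```text
clock: 3.2
position: [0.3458, -0.173, 0.2427]
tcp_rot: [0.001, 0.678, 0.735, 0.0]
ft_force: [-0.6, -0.4, 0.2]
grip_width: 0.0002
grip_force: 0.0
```

```bash
python3 - <<'E'
from h import *
s=arm.state();print(s['position'],shift([0.437,0.042,0.235]))
d=arm.grab_frame("scene")
for t in ["keeper_end","keeper_hinge","axle","front_spot","handle"]:
    for r in arm.landmark_of(t,d)[:1]: print(t,round(r["confidence"],2),w(r["position"],d))
E
```

```text
[ 0.3458 -0.173   0.2427] [0.207  0.1081 0.0077]
keeper_end 0.98 [0.4374 0.0404 0.1797]
keeper_hinge 0.65 [0.4679 0.218  0.0849]
axle 0.65 [0.5835 0.0639 0.0402]
front_spot 0.56 [0.5076 0.0789 0.0406]
handle 0.5 [0.5755 0.1486 0.043 ]
```

>>> jog_arm:
  commands:
    - [[0,0.033,0.0175,0,0,0,0],[0,0.033,0.0175,0,0,0,0],[0,0.033,0.0175,0,0,0,0],[0,0.033,0.0175,0,0,0,0],[0,0.033,0.0175,0,0,0,0],[0,0.03,0.015,0,0,0,0],[0,0,0,0,0,0,0],[0,0,0,0,0,0,0]]

```text
clock: 4.17
position: [0.4324, 0.0277, 0.2421]
tcp_rot: [-0.0, 0.678, 0.735, -0.0]
ft_force: [-0.6, -1.1, -0.4]
grip_width: -0.0001
grip_force: 0.0
```

```bash
python3 - <<'E'
from h import *
s=arm.state();print(s['position'],shift([0.437,0.042,0.235]))
M=rot(s);d=arm.grab_frame("wrist");T=d["tool_from_camera"]
for t in ["keeper_end","keeper_hinge","axle","front_spot","handle"]:
    for r in arm.landmark_of(t,d)[:1]: print(t,round(r["confidence"],2),M@(T[:3,:3]@r["position"]+T[:3,3])+s['position'])
cv2.imwrite("pics/w1.png",d["color"])
E
```

```text
[0.4324 0.0277 0.2421] [0.0138 0.0057 0.0071]
keeper_end 0.67 [0.4393 0.0384 0.1843]
keeper_hinge 0.39 [0.6563 0.0338 0.047 ]
axle 0.69 [0.5867 0.0642 0.044 ]
handle 0.79 [0.5782 0.1486 0.0473]
```

View pics/w1.png

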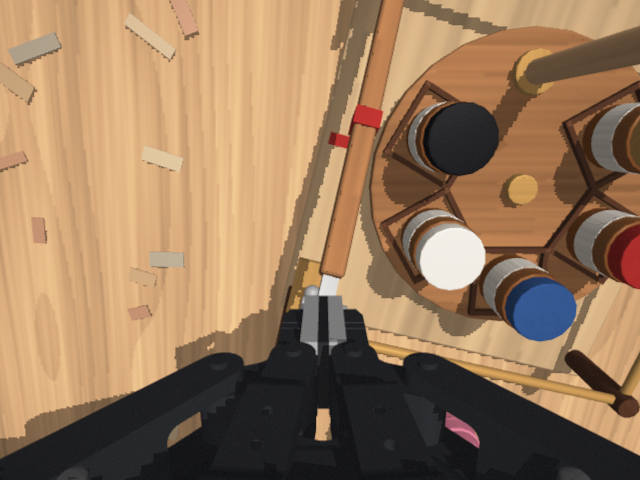

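>>> jog_arm:
  commands:
    - [[0,0.016,0.006,0.01,0,0,0],[0,0,0,0.015,0,0,0],[0,0,0,0.015,0,0,0],[0,0,0,0.01,0,0,0],[0,-0.001,0,0.01,0,0,0],[0,-0.002,0,0.01,0,0,0],[0,-0.002,0,0.01,0,0,0],[0,-0.002,0,0.01,0,0,0],[0,-0.002,0,0.01,0,0,0],[0,-0.002,-0.001,0.01,0,0,0],[0,-0.001,0,0.01,0,0,0],[0,0,0,0,0,0,0]]

```text
clock: 5.47
position: [0.4353, 0.0314, 0.1211]
tcp_rot: [-0.001, 0.679, 0.735, -0.001]
ft_force: [0.3, 0.2, -0.0]
grip_width: -0.0004
grip_force: 0.0
```

```bash
python3 - <<'E'
from h import *
s=arm.state();print(s['position'],s['ft_force'],shift([0.4375,0.034,0.103]))
d=arm.grab_frame("wrist");cv2.imwrite("pics/w2.png",d["color"])
E
```

```text
[0.4353 0.0314 0.1211] [ 0.3055  0.1893 -0.0448] [0.0024 0.0024 0.0181]
```

View pics/w2.png

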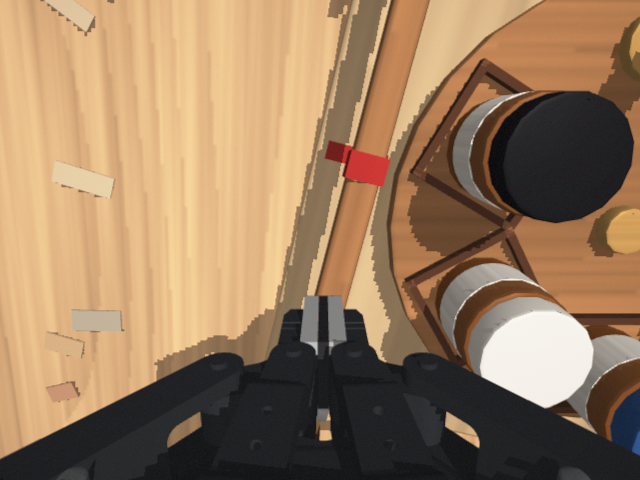

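The tips (323,300) sit on the bar, a little left of its centre (335,290). I keep pushing down.

>>> jog_arm:
  commands:
    - [[0,0.001,0.002,0.005,0,0,0],[0,0,0,0.005,0,0,0],[0,0,0,0.004,0,0,0],[0,0,0,0.003,0,0,0],[0,0,0,0.002,0,0,0],[0,0,0,0,0,0,0]]

```text
clock: 6.02
position: [0.4383, 0.0336, 0.1031]
tcp_rot: [-0.0, 0.678, 0.735, -0.0]
ft_force: [0.4, 0.1, -0.1]
grip_width: -0.0
grip_force: 0.0
```

```bash
python3 - <<'E'
from h import *
s=arm.state();print(s['position'],s['ft_force'])
d=arm.grab_frame("scene")
for t in ["keeper_end","keeper_hinge"]:
    for r in arm.landmark_of(t,d)[:1]: print(t,round(r["confidence"],2),w(r["position"],d))
E
```

```text
[0.4383 0.0336 0.1031] [ 0.4139  0.1403 -0.1184]
keeper_end 0.67 [0.4346 0.0212 0.0904]
keeper_hinge 0.59 [0.4665 0.2178 0.0819]
```

>>> jog_arm:
  commands:
    - [[0,0,0,0.001,0,0,0],[0,0,0,0.001,0,0,0],[0,0,0,0.001,0,0,0],[0,0,0,0,0,0,0]]

```text
clock: 6.5
position: [0.4386, 0.0335, 0.1019]
tcp_rot: [0.0, 0.678, 0.735, 0.0]
ft_force: [-7.5, -1.0, 28.7]
grip_width: 0.0004
grip_force: 14.3
```

>>> jog_arm:
  commands:
    - [[0,0,0,-0.01,0,0,0],[0,0,0,-0.03,0,0,0],[0,0,0,-0.04,0,0,0],[0,0,0,-0.04,0,0,0],[1,0,0,-0.02,0,0,0],[1,0,0,0,0,0,0],[1,0,0,0,0,0,0]]

```text
clock: 7.08
position: [0.439, 0.0336, 0.2415]
tcp_rot: [0.001, 0.678, 0.735, 0.001]
ft_force: [0.1, -0.7, -0.9]
grip_width: 0.0356
grip_force: 0.0
```

```bash
python3 - <<'E'
from h import *
s=arm.state();print(s['position'],s['grip_width'],shift([0.577,0.1475,0.240]))
M=rot(s);print(np.degrees(np.arctan2(M[1,0],M[0,0])))
d=arm.grab_frame("wrist");cv2.imwrite("pics/w3.png",d["color"]);T=d["tool_from_camera"]
for t in ["keeper_end","axle","handle"]:
    for r in arm.landmark_of(t,d)[:1]: print(t,round(r["confidence"],2),M@(T[:3,:3]@r["position"]+T[:3,3])+s['position'])
d=arm.grab_frame("scene")
for t in ["keeper_end","keeper_hinge","handle","axle"]:
    for r in arm.landmark_of(t,d)[:1]: print(t,round(r["confidence"],2),w(r["position"],d))
u=d["color"][150:320,250:480];cv2.imwrite("pics/s3.png",cv2.resize(u,None,fx=3,fy=3,interpolation=cv2.INTER_CUBIC))
E
```

```text
[0.439  0.0336 0.2415] 0.035647766596389616 [0.1024 0.1468 0.0019]
94.63505637124636
keeper_end 0.78 [0.4367 0.0167 0.0942]
axle 0.62 [0.5852 0.0669 0.0435]
handle 0.75 [0.5773 0.1464 0.0464]
keeper_end 0.81 [0.435  0.0192 0.0896]
keeper_hinge 0.95 [0.468  0.2149 0.0809]
handle 0.71 [0.5788 0.1504 0.0433]
axle 0.77 [0.585  0.0629 0.0387]
```

View pics/w3.png

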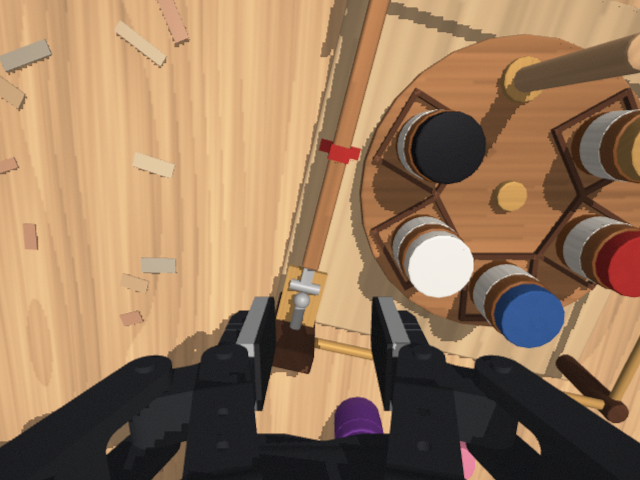

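The bar's nose now sits in the catch (about (303,295)), and the 28 N push against the stop confirms it is shut. Next I move over to the handle.

>>> jog_arm:
  commands:
    - [[1,0.0205,0.0293,0,0,0,0],[1,0.0205,0.0293,0,0,0,0],[1,0.0205,0.0293,0,0,0,0],[1,0.0205,0.0293,0,0,0,0],[1,0.0205,0.0293,0,0,0,0],[1,0,0,0,0,0,0],[1,0,0,0,0,0,0],[1,0,0,0,0,0,0]]

```text
clock: 8.2
position: [0.5753, 0.1473, 0.2394]
tcp_rot: [-0.001, 0.678, 0.735, -0.001]
ft_force: [-0.0, -0.6, -0.6]
grip_width: 0.0854
grip_force: 0.0
```

```bash
python3 - <<'E'
from h import *
s=arm.state();print(s['position'],s['grip_width'],shift([0.5775,0.148,0.137]))
M=rot(s)
d=arm.grab_frame("wrist");cv2.imwrite("pics/w4.png",d["color"]);T=d["tool_from_camera"]
for t in ["handle","axle"]:
    for r in arm.landmark_of(t,d)[:1]: print(t,round(r["confidence"],2),M@(T[:3,:3]@r["position"]+T[:3,3])+s['position'])
E
```

```text
[0.5753 0.1473 0.2394] 0.08539227456731521 [0.0005 0.0025 0.1024]
handle 0.7 [0.5769 0.1494 0.0474]
axle 0.82 [0.5896 0.0638 0.047 ]
```

View pics/w4.png

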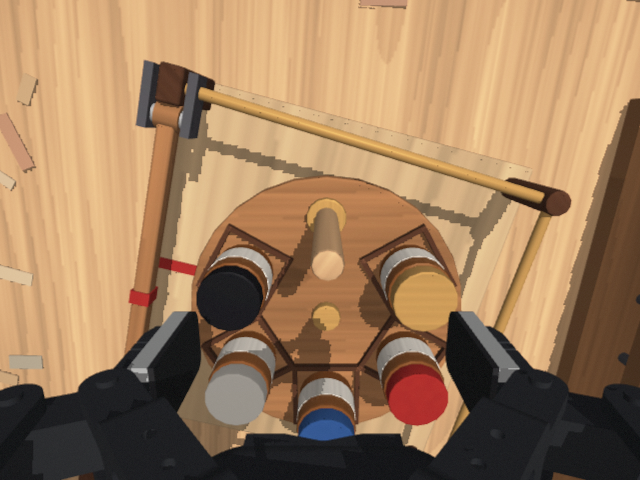

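The handle top (328,265) is centred between the jaws, so I descend and close on it.

>>> jog_arm:
  commands:
    - [[1,0,0.002,0.03,0,0,0],[1,0,0,0.03,0,0,0],[1,0,0,0.03,0,0,0],[1,0,0,0.012,0,0,0],[0.5,0,0,0,0,0,0],[0,0,0,0,0,0,0],[0,0,0,0,0,0,0],[0,0,0,0,0,0,0],[0,0,0,0,0,0,0],[0,0,0,0,0,0,0],[0,0,0,0,0,0,0],[0,0,0,0,0,0,0]]
  force: 40

```text
clock: 9.35
position: [0.5789, 0.1479, 0.1398]
tcp_rot: [0.001, 0.678, 0.735, 0.001]
ft_force: [-1.6, -0.6, 7.1]
grip_width: 0.0171
grip_force: 39.1
```

```bash
python3 - <<'E'
from h import *
s=arm.state();p=s['position'];M=rot(s);print(p,s['grip_width'],s['grip_force'],s['ft_force'])
c=np.array([.5848,.0648]);v=p[:2]-c;print(np.linalg.norm(v),np.degrees(np.arctan2(v[1],v[0])),np.degrees(np.arctan2(M[1,0],M[0,0])))
for dth in (-7,):
    a=np.radians(dth);R2=np.array([[np.cos(a),-np.sin(a)],[np.sin(a),np.cos(a)]]);print(M.T@np.r_[R2@v-v,0])
E
```

```text
[0.5789 0.1479 0.1398] 0.01705036669271391 39.13860082626343 [-1.5973 -0.5758  7.1455]
0.08326455455817139 94.0575748657371 94.62472817130903
[-0.0007  0.0101  0.    ]
```

>>> jog_arm:
  commands:
    - [[0,0,0.0029,0,0,0,2],[0,-0.0002,0.0058,0,0,0,4],[0,-0.0003,0.0073,0,0,0,5],[0,-0.0003,0.0073,0,0,0,5],[0,-0.0003,0.0073,0,0,0,5],[0,-0.0003,0.0073,0,0,0,5],[0,-0.0003,0.0073,0,0,0,5],[0,-0.0003,0.0073,0,0,0,5],[0,-0.0003,0.0073,0,0,0,5],[0,-0.0003,0.0073,0,0,0,5],[0,-0.0002,0.0058,0,0,0,4],[0,0,0.0029,0,0,0,2]]

```text
clock: 10.35
position: [0.6475, 0.12, 0.1399]
tcp_rot: [0.001, 0.932, 0.362, 0.001]
ft_force: [-2.6, -3.9, 8.5]
grip_width: 0.017
grip_force: 39.3
```

```bash
cat > m.py <<'E'
from h import *
s=arm.state();p=s['position'];M=rot(s);print(p,s['grip_width'],s['grip_force'],s['ft_force'],s['ft_torque'],s['joint_positions'])
c=np.array([.5848,.0648]);v=p[:2]-c;print(np.linalg.norm(v),np.degrees(np.arctan2(v[1],v[0])),np.degrees(np.arctan2(M[1,0],M[0,0])))
for c in ["scene","top"]:
    d=arm.grab_frame(c); 
    for t in ["handle","axle","front_spot","jar_blue","jar_red","jar_white","jar_black","jar_brass","keeper_hinge","keeper_end"]:
        for r in arm.landmark_of(t,d)[:3]:
            x=w(r["position"],d)
            if x[1]>-.1 and r["confidence"]>.4: print(c,t,round(r["confidence"],2),x)
E
python3 m.py
```

```text
[0.6475 0.12   0.1399] 0.016993712553108935 39.32907521724701 [-2.6448 -3.8605  8.4607] [-0.548   0.4853  0.2275] [ 0.1658  0.5909  1.6152 -0.0016  0.934   0.9971]
0.08355225674140644 41.37955798453581 42.4233294873028
scene handle 0.72 [0.6478 0.1214 0.046 ]
scene axle 0.91 [0.5813 0.0647 0.0405]
scene front_spot 0.65 [0.505  0.0765 0.0395]
scene jar_blue 0.87 [0.527  0.0111 0.0432]
scene jar_red 0.89 [ 0.6043 -0.0086  0.0463]
scene jar_white 0.77 [0.5115 0.0895 0.046 ]
scene jar_white 0.61 [ 0.3488  0.4089 -0.0091]
scene jar_black 0.75 [0.5859 0.0614 0.0432]
scene jar_black 0.65 [0.5665 0.141  0.0423]
scene jar_brass 0.75 [0.6598 0.0409 0.0418]
scene keeper_end 0.96 [0.4332 0.0193 0.0903]
top handle 0.66 [0.5286 0.0111 0.0453]
top axle 0.86 [0.5843 0.0659 0.0457]
top jar_blue 0.78 [0.5275 0.0056 0.0441]
top jar_red 0.78 [ 0.6021 -0.0152  0.0402]
top jar_brass 0.66 [0.6576 0.0381 0.0396]
top keeper_end 0.61 [0.4289 0.026  0.0913]
```

>>> jog_arm:
  commands:
    - [[0,0,0.0029,0,0,0,2],[0,-0.0002,0.0058,0,0,0,4],[0,-0.0003,0.0073,0,0,0,5],[0,-0.0003,0.0073,0,0,0,5],[0,-0.0003,0.0073,0,0,0,5],[0,-0.0003,0.0073,0,0,0,5],[0,-0.0003,0.0073,0,0,0,5],[0,-0.0003,0.0073,0,0,0,5],[0,-0.0003,0.0073,0,0,0,5],[0,-0.0003,0.0073,0,0,0,5],[0,-0.0002,0.0058,0,0,0,4],[0,0,0.0029,0,0,0,2]]

```text
clock: 12.45
position: [0.6684, 0.0495, 0.1399]
tcp_rot: [0.001, 0.997, -0.083, 0.001]
ft_force: [-1.9, -3.1, 6.7]
grip_width: 0.0171
grip_force: 39.2
```

```bash
cat >> m.py <<'E'
    u=d["color"]
    if c=="scene": u=cv2.resize(u[170:320,270:450],None,fx=4,fy=4,interpolation=cv2.INTER_CUBIC)
    else: u=cv2.resize(u[150:290,210:370],None,fx=4,fy=4,interpolation=cv2.INTER_CUBIC)
    cv2.imwrite(f"pics/{c}_{s['clock']:.1f}.png",u)
E
python3 m.py; ls pics
```

```text
[0.6684 0.0495 0.1399] 0.01708137704118492 39.17643427848816 [-1.8611 -3.0801  6.6983] [-0.4505  0.2884  0.374 ] [ 0.0568  0.6057  1.5869 -0.0019  0.9472  1.7954]
0.08494443842695844 -10.377946831451823 -9.552198465385995
scene handle 0.55 [0.6656 0.0545 0.0417]
scene axle 0.69 [0.5856 0.0628 0.0427]
scene front_spot 0.7 [0.5093 0.0793 0.0407]
scene jar_blue 0.51 [0.5091 0.0728 0.0408]
scene jar_red 0.93 [0.5373 0.0045 0.0465]
scene jar_white 0.67 [ 0.6603  0.4404 -0.0019]
scene jar_black 0.69 [0.6311 0.1237 0.0441]
scene jar_brass 0.95 [ 0.614  -0.0115  0.0422]
scene keeper_end 0.8 [0.4315 0.0193 0.0895]
top jar_red 0.66 [0.5378 0.0004 0.0435]
top jar_brass 0.5 [ 0.6105 -0.0096  0.0399]
top keeper_hinge 0.43 [0.4683 0.2161 0.0829]
top keeper_end 0.73 [0.5363 0.002  0.043 ]
s3.png
scene0.png
scene_12.4.png
top0.png
top_12.4.png
w1.png
w2.png
w3.png
w4.png
```

```bash
python3 - <<'E'
from h import *
from collections import defaultdict
A=defaultdict(list)
for i in range(12):
    for c in ["scene","top"]:
        d=arm.grab_frame(c)
        for t in ["handle","axle","front_spot","jar_blue","jar_red","jar_white","jar_black","jar_brass","keeper_hinge","keeper_end"]:
            for r in arm.landmark_of(t,d)[:3]:
                x=w(r["position"],d)
                if x[1]>-.1 and r["confidence"]>.4 and np.hypot(x[0]-.58,x[1]-.06)<.22: A[c,t].append(x)
for k,v in A.items(): print(k,len(v),np.median(v,0),np.std(v,0))
E
```

```text
('scene', 'handle') 13 [0.6684 0.0519 0.0439] [0.0348 0.0123 0.0016]
('scene', 'axle') 12 [0.5839 0.063  0.0413] [0.0073 0.0201 0.0018]
('scene', 'front_spot') 15 [0.5082 0.0786 0.0401] [0.0503 0.0146 0.0017]
('scene', 'jar_blue') 12 [0.5084 0.0732 0.0419] [0.0441 0.0061 0.0017]
('scene', 'jar_red') 13 [0.5382 0.0047 0.0448] [0.0256 0.0314 0.0017]
('scene', 'jar_black') 14 [0.6318 0.1239 0.0432] [0.0335 0.0198 0.0013]
('scene', 'jar_brass') 14 [ 0.6125 -0.0091  0.0434] [0.037  0.03   0.0016]
('scene', 'keeper_end') 14 [0.4335 0.019  0.089 ] [0.0423 0.0192 0.0167]
('top', 'jar_red') 10 [ 0.5379 -0.      0.0425] [0.0012 0.0013 0.0018]
('top', 'jar_brass') 12 [ 0.6103 -0.0105  0.0425] [0.039  0.063  0.0114]
('top', 'keeper_hinge') 12 [0.469  0.2158 0.0834] [0.0182 0.0595 0.0109]
('scene', 'jar_white') 1 [0.5089 0.0735 0.0406] [0. 0. 0.]
('top', 'front_spot') 1 [0.4677 0.216  0.0845] [0. 0. 0.]
('top', 'jar_blue') 1 [0.5388 0.0034 0.0424] [0. 0. 0.]
('top', 'jar_white') 1 [0.5359 0.0001 0.0416] [0. 0. 0.]
```

View pics/scene_12.4.png

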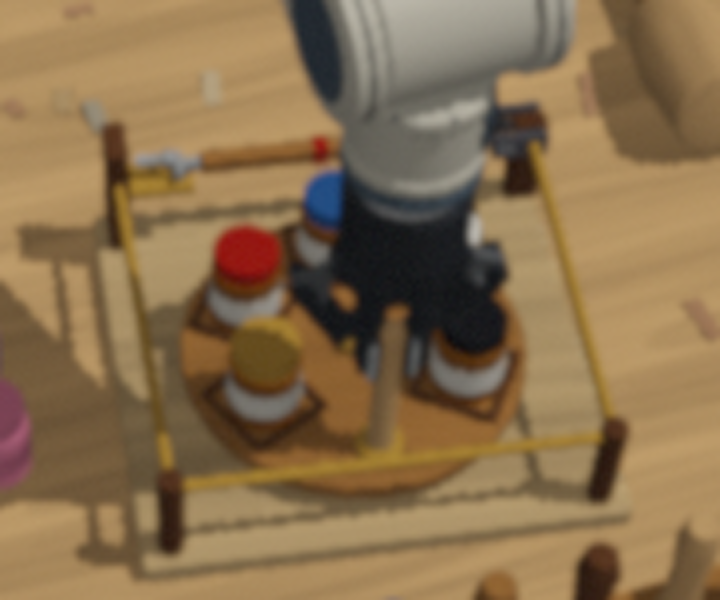

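The blue jar is partly hidden behind the gripper, so I let go briefly, lift and back off to look at its alignment from above.

>>> jog_arm:
  commands:
    - [[0.5,0,0,0,0,0,0],[0.5,0,0,0,0,0,0],[0.5,0,0,0,0,0,0],[0.5,0,0,-0.03,0,0,0],[0.5,0,0,-0.035,0,0,0],[0.5,0,0,-0.035,0,0,0],[0.5,-0.04,0,0,0,0,0],[0.5,-0.04,0,0,0,0,0],[0.5,-0.04,0,0,0,0,0],[0.5,-0.04,0,0,0,0,0],[0.5,-0.04,0,0,0,0,0],[0.5,0,0,0,0,0,0]]

```text
clock: 27.75
position: [0.462, 0.0839, 0.2368]
tcp_rot: [0.001, 0.997, -0.081, -0.004]
ft_force: [-0.7, -1.0, 0.0]
grip_width: 0.0426
grip_force: 0.0
```

>>> jog_arm:
  commands:
    - [[0.5,0,0,0,0,0,0],[0.5,0,0,0,0,0,0]]

```text
clock: 27.92
position: [0.4713, 0.0839, 0.2389]
tcp_rot: [-0.0, 0.997, -0.081, 0.001]
ft_force: [0.6, -0.7, -0.4]
grip_width: 0.0428
grip_force: 0.0
```

```bash
cat > n.py <<'E'
from h import *
from collections import defaultdict
A=defaultdict(list)
for i in range(6):
    s=arm.state();M=rot(s);p=s['position']
    for c in ["wrist","scene"]:
        d=arm.grab_frame(c)
        if c=="wrist": T=d["tool_from_camera"]; f=lambda x:M@(T[:3,:3]@x+T[:3,3])+p
        else: f=lambda x:w(x,d)
        if i==0: cv2.imwrite(f"pics/n_{c}.png",d["color"])
        for t in ["handle","axle","front_spot","jar_blue","jar_red","jar_white","jar_black","jar_brass","keeper_hinge","keeper_end"]:
            for r in arm.landmark_of(t,d)[:1]:
                if r["confidence"]>.4: A[c,t].append(f(np.array(r["position"])))
print(s['clock'],p,np.degrees(np.arctan2(M[1,0],M[0,0])))
for k,v in A.items(): 
    m=np.median(v,0);print(k,len(v),m,np.degrees(np.arctan2(m[1]-.0645,m[0]-.5848)))
E
python3 n.py
```

```text
33.4167 [0.4704 0.0836 0.2383] -9.374661608947566
('wrist', 'axle') 6 [0.5863 0.0645 0.0445] -1.4993592123852997
('wrist', 'jar_blue') 6 [0.5141 0.0725 0.0424] 173.57053205436
('wrist', 'jar_red') 6 [0.5392 0.0029 0.0456] -126.51284913086025
('wrist', 'jar_white') 6 [0.5588 0.1358 0.0443] 110.03001949028047
('wrist', 'jar_black') 6 [0.6337 0.1227 0.0454] 50.002962729040945
('wrist', 'jar_brass') 1 [ 0.6071 -0.0102  0.0441] -73.34793841386772
('wrist', 'keeper_hinge') 6 [0.4719 0.2142 0.088 ] 127.01347820335057
('wrist', 'keeper_end') 6 [0.4346 0.0177 0.0943] -162.69440074753913
('scene', 'handle') 6 [0.6677 0.0525 0.044 ] -8.268838643900319
('scene', 'axle') 6 [0.5846 0.0634 0.0439] -100.76292935578242
('scene', 'front_spot') 6 [0.508  0.0781 0.0405] 169.97196960442952
('scene', 'jar_blue') 6 [ 0.5392 -0.1853 -0.0031] -100.33859517620753
('scene', 'jar_red') 6 [0.5383 0.004  0.0454] -127.51319946468548
('scene', 'jar_white') 5 [0.5546 0.1373 0.0425] 112.56540238136412
('scene', 'jar_black') 6 [0.6314 0.1239 0.0435] 51.88526379569066
('scene', 'jar_brass') 6 [ 0.6123 -0.0101  0.043 ] -69.78077792859054
('scene', 'keeper_hinge') 6 [0.4674 0.218  0.0824] 127.40016912343526
('scene', 'keeper_end') 6 [0.4324 0.0182 0.0895] -163.10278971539972
```

View pics/n_wrist.png

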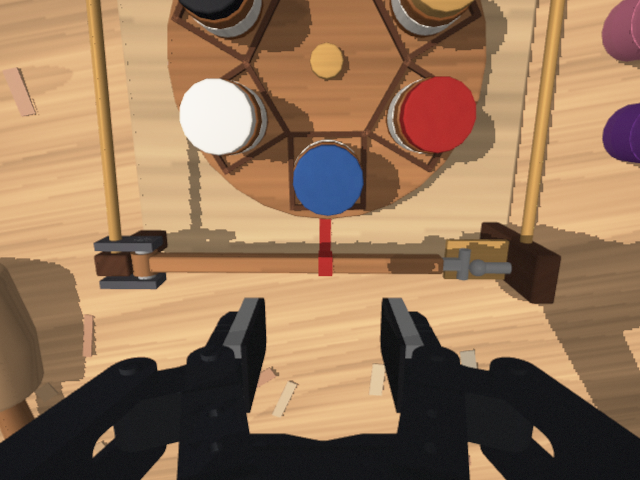

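The wrist view shows it well aligned: blue lid centre at x≈328, red mark at x≈326, axle knob at x≈327, which is under 1 mm off. The bar's nose is in the catch. I go back and grip the handle at the same place.

```bash
python3 -c "
from h import *
print(shift([.6684,.0495,.1395]),arm.state()['clock'])"
```

```text
[0.201  0.0014 0.0988] 34.5167
```

>>> jog_arm:
  commands:
    - [[0.6,0.04,0,0,0,0,0],[0.6,0.04,0,0,0,0,0],[0.6,0.04,0,0,0,0,0],[0.6,0.04,0,0,0,0,0],[0.6,0.04,0.001,0,0,0,0],[0.6,0,0,0,0,0,0],[0.6,0,0,0,0,0,0],[0.6,0,0,0,0,0,0]]

```text
clock: 35.18
position: [0.6668, 0.0499, 0.2375]
tcp_rot: [0.0, 0.997, -0.082, -0.001]
ft_force: [0.9, 0.8, 0.4]
grip_width: 0.0514
grip_force: 0.0
```

```bash
python3 -c "
from h import *
print(shift([.6684,.0495,.1395]),arm.state()['clock'])"
```

```text
[0.0018 0.0002 0.098 ] 35.1833
```

>>> jog_arm:
  commands:
    - [[0.6,0.001,0,0.03,0,0,0],[0.6,0,0,0.03,0,0,0],[0.6,0,0,0.03,0,0,0],[0.6,0,0,0.008,0,0,0],[0.4,0,0,0,0,0,0],[0.3,0,0,0,0,0,0],[0,0,0,0,0,0,0],[0,0,0,0,0,0,0],[0,0,0,0,0,0,0],[0,0,0,0,0,0,0],[0,0,0,0,0,0,0],[0,0,0,0,0,0,0]]
  force: 40

```text
clock: 36.18
position: [0.6694, 0.0501, 0.1425]
tcp_rot: [-0.0, 0.997, -0.082, 0.001]
ft_force: [-2.1, 1.1, 6.7]
grip_width: 0.0169
grip_force: 39.8
```

```bash
python3 - <<'E'
from h import *
s=arm.state();print(s['clock'],s['position'],s['grip_width'],s['grip_force'],s['ft_force'])
d=arm.grab_frame("scene")
for t in ["handle","jar_red","jar_black","jar_brass","keeper_end"]:
    for r in arm.landmark_of(t,d)[:1]: print(t,round(r["confidence"],2),w(r["position"],d))
E
```

```text
36.1833 [0.6694 0.0501 0.1425] 0.01686663854675663 39.770203828811646 [-2.061   1.08    6.6521]
handle 0.79 [0.6682 0.0517 0.0464]
jar_red 0.85 [0.5366 0.0032 0.048 ]
jar_black 0.92 [0.6324 0.126  0.042 ]
jar_brass 0.64 [0.631  0.1207 0.0426]
keeper_end 0.59 [0.4347 0.0189 0.089 ]
```

Gripped again within 1 mm of the earlier pose, and the readings have not changed. Handing in.

```bash
python3 -c "
from station import arm
print(arm.finish_job())"
```

```text
the job is handed in; nothing more can be done
None
```

The keeper bar is shut in its catch, the blue-lidded jar stands at the front within about 1 mm of the red mark, and the arm is still gripping the handle; I handed the job in at about 37 s and got no verdict back.

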